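# Flag the silver bar in the marking line

### The arm

A 6-joint arm with a two-finger parallel gripper is mounted at the origin on the work surface. World frame = base frame: x ahead of the robot, y to its left, z up, the work surface at z = 0. Lengths are in mm, angles in rad, forces in N, time in s.
With the tool pointing down it reaches from about 400 to 925 mm from the base axis. Payload 12.5 kg.
Tool frame: the origin (TCP) lies at the very end of the fingers, on their centre line; the grasp point (between the pads) lies env.hold_point_z behind it (env.hold_point_z is the distance from the TCP to the grasp point, in mm); y points along the fingers, z is the direction in which the jaws open and shut, and the axes are right-handed (so a half turn about y gives the same grasp; the last joint's range is limited). The gripper opens to 95 mm and grips with 3 to 60 N. Pads are 20 mm wide; open, the fingers measure 119 mm over their backs; the gripper's body (75 mm by 180 mm) begins 59 mm behind the grasp point.
Start: joints at [1.197, 0.491, 1.559, -0, 1.092, -0.106], TCP at [165.364, 602.745, 214.661] pointing down, gripper open.
Joint ranges: [-3.1, 3.1], [-0.84, 2.19], [0.05, 2.79], [-1.13, 4.28], [0.06, 2.93], [-2.69, 2.69]. Speed limits (rad/s): [2.22, 2.22, 2.79, 3.14, 3.14, 3.14].

### API

Orientations are given as [roll, pitch, yaw] about the fixed x, y, z axes, in that order (R = Rz(yaw) Ry(pitch) Rx(roll)).
In Python, from cell import env gives the robot as it stands.
- The arm moves only by the shell command python3 -m inch 'ROWS'. ROWS is JSON, one flat list of numbers, 7 for each row, row after row: the shift along the tool's x, y, z in m, then the turn, a rotation vector about the tool's x, y, z in degrees, then the closure, from -1 (fully open) to 1 (shut). In form: [tx, ty, tz, ax, ay, az, hand, tx, ty, tz, ax, ay, az, hand, ...]. A call has 1 to 10 rows; each row shifts and turns the commanded pose from where the row before left it, along the tool's axes as they then stand; what a row does not reach is not made up. A row lasts 1/10 s, in which the tool goes at most 50 mm and 8.59 degrees, less where a joint would pass 70% of its speed; a pose out of reach is approached as far as the arm can. A call is refused whole if a number of a shift passes 0.05 or a number of a turn 8.59, either way. A call with a gripper value outside its range is refused whole. The fingers move at their own pace and stop on an object; the grip force is fixed at half the most. Time passes only in rows, so rows that do not move let the fingers close. It gives the time, the measured TCP pose, the force and the opening at its end, in the units of the state.
- env.state(): the state, without advancing time (a new reading comes with each control period).
- env.read_camera(name): name is "scene" or "top" or "wrist"; returns a dict with "pixels" (400x640x3 uint8, blue, green, red), "depth" (400x640 float32, mm along the optical axis (not along the pixel's ray), 0 where there is no reading), "mtx" (3x3 intrinsics, pixels), "R" (3x3) and "t" (3): a world point X has camera coordinates R X + t. Camera axes: x right, y down, z forward; pixel columns grow to the right and rows downward; lengths in mm; the calibration is good to about 2 mm. A picture is of the moment at which its call begins.
- env.job_done(): hands the job in, once; it reports no verdict.
The state is a dict: "t": time; "joints": joint angles; "qvel": joint speeds; "tau": joint torques, N m; "eef_pos": TCP position; "tcp_rot": TCP orientation; "ft_force": force on the tool from outside, world axes, zero at the start; "moment": the same for the moment, N m; "opening": opening from 0.0 (shut) to 1.0 (fully open).
Only numpy, scipy, OpenCV 4.12 (cv2) and the standard library are available. Lean on these libraries where they do the work, as an engineer would, in place of code of your own. Each camera call takes 0.05 s, during which the arm holds its last target.

### The job

A silver bar has strayed among the gold bars on the marking stations. With the fingertips, gently press the blue button in front of the silver bar all the way down and let it come up again, then gently press the green button on the control box all the way down, hold each for a moment, and withdraw clear. Leave the other buttons unpressed, and leave the bars, tools and jar lying where they are.

Things in the scene. Friction and masses are not known exactly. Their poses are not given: they have to be found in the camera images.
- flag_a (a joint): Blue station button in front of the silver bar. Round push button, 32 mm across, in a black round housing 44 mm across that stands 12 mm high; the button stands 10 mm proud of the housing. It slides straight down 6 mm: joint 0 is up, 0.006 fully down (m). A spring brings it back up; it starts to move at about 1.2 N and is fully down at about 4 N. 
- flag_a_top (a point): Blue button of the silver bar's station. Point at the centre of the button's top face while it is up, moving with the button; z axis up, x axis along the length of the station plate, away from the robot. Button and bar share one grey plate, 200 x 110 mm, 18 mm high; the button is 70 mm from the plate's middle, at the robot's end. It lies 40 mm above the bench.
- flag_b (a joint): Blue station button in front of the first gold bar. Round push button, 32 mm across, in a black round housing 44 mm across that stands 12 mm high; the button stands 10 mm proud of the housing. It slides straight down 6 mm: joint 0 is up, 0.006 fully down (m). A spring brings it back up; it starts to move at about 1.2 N and is fully down at about 4 N. 
- flag_b_top (a point): Blue button of the first gold bar's station. Point at the centre of the button's top face while it is up, moving with the button; z axis up, x axis along the length of the station plate, away from the robot. Button and bar share one grey plate, 200 x 110 mm, 18 mm high; the button is 70 mm from the plate's middle, at the robot's end. It lies 40 mm above the bench.
- flag_c (a joint): Blue station button in front of the second gold bar. Round push button, 32 mm across, in a black round housing 44 mm across that stands 12 mm high; the button stands 10 mm proud of the housing. It slides straight down 6 mm: joint 0 is up, 0.006 fully down (m). A spring brings it back up; it starts to move at about 1.2 N and is fully down at about 4 N. 
- flag_c_top (a point): Blue button of the second gold bar's station. Point at the centre of the button's top face while it is up, moving with the button; z axis up, x axis along the length of the station plate, away from the robot. Button and bar share one grey plate, 200 x 110 mm, 18 mm high; the button is 70 mm from the plate's middle, at the robot's end. It lies 40 mm above the bench.
- confirm (a joint): Green button at the near end of the blue control box (200 x 110 mm, 50 mm high) that stands in line with the three stations. Round push button, 32 mm across, in a black round housing 44 mm across that stands 12 mm high; the button stands 10 mm proud of the housing. It slides straight down 6 mm: joint 0 is up, 0.006 fully down (m). A spring brings it back up; it starts to move at about 1.2 N and is fully down at about 4 N. 
- confirm_top (a point): Green button of the control box. Point at the centre of the button's top face while it is up, moving with the button; z axis up, x axis along the length of the box, away from the robot. It lies 72 mm above the bench.
- cancel (a joint): Yellow button at the far end of the blue control box (200 x 110 mm, 50 mm high) that stands in line with the three stations. It must stay unpressed. Round push button, 32 mm across, in a black round housing 44 mm across that stands 12 mm high; the button stands 10 mm proud of the housing. It slides straight down 6 mm: joint 0 is up, 0.006 fully down (m). A spring brings it back up; it starts to move at about 1.2 N and is fully down at about 4 N. 
- cancel_top (a point): Yellow button of the control box, 115 mm beyond the green one. Point at the centre of the button's top face while it is up, moving with the button; z axis up, x axis along the length of the box, away from the robot. It lies 72 mm above the bench.
- silver_bar: Silver-coloured cast bar of about 1 kg, loose on its station plate, its middle about 110 mm beyond the blue button: 100 x 50 mm at its wide top, 84 x 36 mm at its foot, 20 mm high. Origin at the centre of its underside, 18 mm above the bench, x along its length.
- gold_bar_1: First gold-coloured cast bar of about 1 kg, loose on its station plate, its middle about 110 mm beyond the blue button: 100 x 50 mm at its wide top, 84 x 36 mm at its foot, 20 mm high. Origin at the centre of its underside, 18 mm above the bench, x along its length.
- gold_bar_2: Second gold-coloured cast bar of about 1 kg, loose on its station plate, its middle about 110 mm beyond the blue button: 100 x 50 mm at its wide top, 84 x 36 mm at its foot, 20 mm high. Origin at the centre of its underside, 18 mm above the bench, x along its length.
- hammer: Loose hammer with a wooden handle, about 260 mm long, lying across the bench beyond the stations. Origin on its underside, x along the handle.
- die_block: Loose dark steel stamping die, 75 x 60 mm, 65 mm high, beyond the stations. Origin at the centre of its underside.
- punch_block: Loose dark wooden block with eight steel punches standing in it, 90 x 60 mm, 70 mm high, beyond the stations. Origin at the centre of its underside.
- jar: Loose white plastic jar with a grey lid, 64 mm across, 90 mm high, beyond the stations. Origin at the centre of its underside.
Mind the look-alikes: they are no part of the job. Leave any orange or red look-alike of the part that bears confirm alone.

How it is judged:
By the outcome, as a careful person would: the job done as asked, in the order asked, and still so for the second after the job is handed in, with the robot touching nothing.
It also fails if it takes over 38 s, if anything falls off the work surface, if the arm or the gripper's body presses on something with over 40 N, if the wrist force passes 120 N, or if a joint passes its speed limit or range.

## Working session

There is one attempt and no reset: what is moved stays moved. The work goes in short steps, Python scripts to look and compute and a shell command to move; the robot and the scene stay as the last step left them, time stands still between calls to the robot, and variables do not carry over. Pictures are saved under pics/ and viewed, and the job is handed in when it is done.

```bash
ls; mkdir -p pics; python3 - <<'E'
from cell import env
import cv2
print(env.state(), env.hold_point_z)
for n in("scene","top"):
    c=env.read_camera(n); cv2.imwrite(f"pics/{n}1.png",c["pixels"]); print(n,c["mtx"].tolist(),c["R"].round(3).tolist(),c["t"].round(1).tolist())
E
```

```text
pics
{'t': 0.0, 'joints': array([ 1.19740455e+00,  4.91501232e-01,  1.55946184e+00, -1.97706411e-05,
        1.09168873e+00, -1.05600581e-01]), 'qvel': array([ 0.00068868, -0.00073488, -0.00127878, -0.00108863, -0.00050871,
       -0.00037573]), 'tau': array([-6.99496013e-04, -6.12645221e+01, -2.58168232e+01,  6.92623411e-02,
        4.82288003e-02, -1.21557200e-04]), 'eef_pos': array([165.26810116, 602.49537973, 214.09371743]), 'tcp_rot': array([-1.57185142e+00,  9.42014381e-05, -2.67782123e-01]), 'ft_force': array([-0.17220101,  0.75863814,  0.42254841]), 'moment': array([-0.00793555, -0.03095036, -0.03960466]), 'opening': 0.9999794227575837} 18.8
scene [[367.59727623408355, 0.0, 315.6334175139787], [0.0, 367.59727623408355, 203.42130858266438], [0.0, 0.0, 1.0]] [[-0.618, 0.786, 0.012], [0.472, 0.383, -0.794], [-0.629, -0.485, -0.608]] [406.6, -156.8, 1471.6]
top [[420.38857806209217, 0.0, 316.4042292433356], [0.0, 420.38857806209217, 196.43009766177087], [0.0, 0.0, 1.0]] [[0.017, -1.0, -0.018], [-0.998, -0.016, -0.061], [0.061, 0.019, -0.998]] [-85.5, 499.5, 1085.9]
```

View pics/scene1.png

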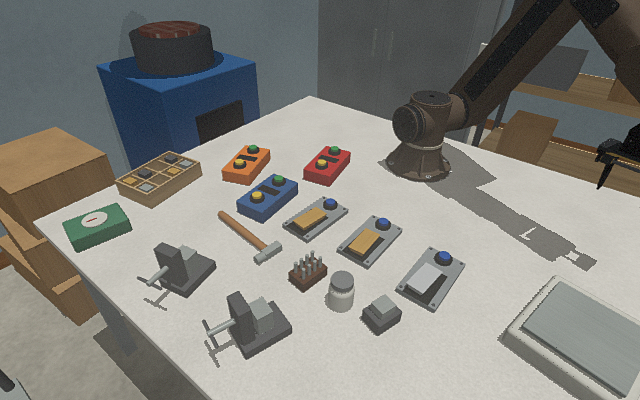

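View pics/top1.png

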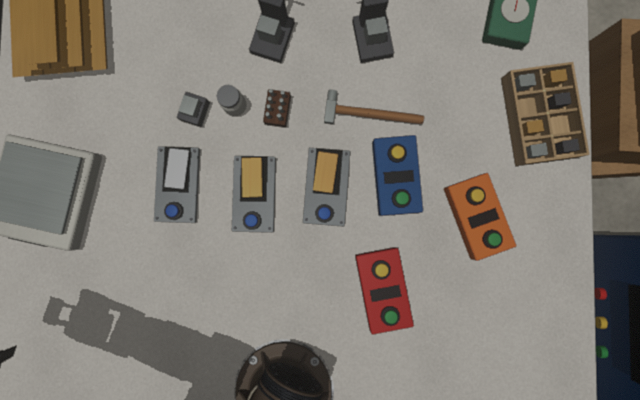

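The top view shows three stations with blue buttons at about (173,211), (251,220) and (325,213). The bar beyond (173,211) is pale silver and the other two are gold. There are three control boxes: blue with its green button at (402,198), orange at (493,239) and red at (391,317). The blue one fits the description because it stands in line with the stations. Next I measure both buttons and enlarge to confirm.

```bash
cat > h.py <<'E'
import numpy as np,cv2
def ray(c,uv,z):
    R,t=c["R"],np.array(c["t"]).ravel(); C=-R.T@t
    d=R.T@np.linalg.inv(c["mtx"])@np.array([uv[0],uv[1],1.]); return C+d*(z-C[2])/d[2]
def proj(c,X):
    p=c["mtx"]@(c["R"]@np.array(X,float)+np.array(c["t"]).ravel()); return p[:2]/p[2]
def blobs(c,lo,hi,amin=40,amax=500):
    m=cv2.inRange(cv2.cvtColor(c["pixels"],cv2.COLOR_BGR2HSV),lo,hi)
    n,l,s,ce=cv2.connectedComponentsWithStats(m)
    return [(ce[i],s[i]) for i in range(1,n) if amin<s[i][4]<amax]
E
python3 - <<'E'
from cell import env
from h import *
for n in("top","scene"):
    c=env.read_camera(n)
    for nm,lo,hi,z in(("blue",(105,110,40),(130,255,255),38),("green",(50,110,40),(85,255,255),70),("yellow",(20,150,120),(32,255,255),70)):
        for ce,s in blobs(c,lo,hi,25,3500):
            print(n,nm,ce.round(1),s[2:5],ray(c,ce,z).round(1))
    if n=="top":
        p=c["pixels"]; a=cv2.resize(p[140:230,145:275],None,fx=3,fy=3,interpolation=cv2.INTER_CUBIC); b=cv2.resize(p[130:220,360:440],None,fx=3,fy=3,interpolation=cv2.INTER_CUBIC)
        cv2.imwrite("pics/crop.png",np.hstack([a,b]))
    # box/plate depth checks
E
```

```text
top blue [396.7 174.9] [  49   79 2280] [ 557.9 -282.6   38. ]
top blue [171.4 210.4] [ 12  12 119] [457.6 294.6  38. ]
top blue [323.9 212.8] [ 13  12 116] [457.7 -97.6  38. ]
top blue [250.8 220.2] [ 12  12 116] [435.9  89.1  38. ]
top blue [629.1 262.5] [ 28  47 859] [ 345.9 -863.8   38. ]
top blue [607.3 295.4] [ 6 16 26] [ 263.4 -807.7   38. ]
top blue [607.8 329.4] [10 29 63] [ 180.1 -806.9   38. ]
top blue [615.2 383.4] [  43   46 1174] [  49.5 -821.7   38. ]
top green [401.8 197.7] [ 13  12 121] [ 497.7 -289.8   70. ]
top green [494.2 239.1] [ 12  13 117] [ 399.5 -516.1   70. ]
top green [390.7 316.9] [ 12  13 123] [ 206.5 -264.2   70. ]
top green [602.9 351.6] [ 12  12 102] [ 134.8 -772.8   70. ]
top yellow [397.8 151.4] [ 12  12 105] [ 613.  -279.5   70. ]
top yellow [477.2 194.9] [ 12  13 117] [ 507.4 -475.4   70. ]
top yellow [382.3 270.1] [12 13 92] [ 319.  -243.1   70. ]
top yellow [603.4 323.1] [ 6  9 51] [ 202.4 -775.6   70. ]
scene blue [266. 194.] [ 61  39 569] [ 562.4 -287.9   38. ]
scene blue [330.  200.9] [ 9  6 42] [458.2 -97.8  38. ]
scene blue [383.2 220.6] [10  6 48] [435.7  88.9  38. ]
scene blue [444.3 254.7] [12  8 71] [457.6 294.8  38. ]
scene green [278.1 177.4] [ 9  5 32] [ 497.4 -290.9   70. ]
scene yellow [239.1 160.9] [ 8  5 26] [ 507.1 -474.8   70. ]
scene yellow [256.6 193.8] [10  5 37] [ 611.2 -279.2   70. ]
```

View pics/crop.png

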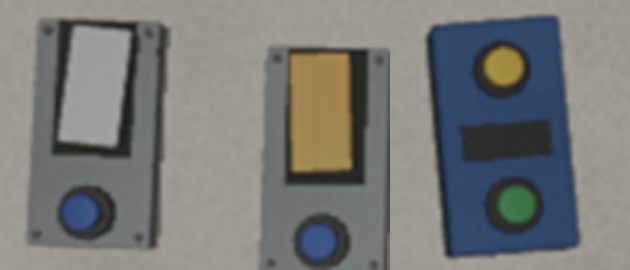

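Two candidate checks are settled. Of the three blue buttons, (171,210) fronts the pale silver bar, while (251,220) and (324,213) front gold ones. Of the green buttons, only (402,198) sits on the blue box in line with the stations. Both cameras agree within about 1 mm: blue at (457.6, 294.7) and green at (497.5, -290.3). I close the fingers and approach above the blue button.

```bash
python3 -m inch '[0.018,0.005,-0.011,0,0,0,1, 0.036,0.011,-0.022,0,0,0,1, 0.04,0.011,-0.024,0,0,0,1, 0.04,0.011,-0.024,0,0,0,1, 0.04,0.011,-0.024,0,0,0,1, 0.04,0.011,-0.024,0,0,0,1, 0.04,0.011,-0.024,0,0,0,1, 0.04,0.011,-0.024,0,0,0,1, 0.036,0.011,-0.022,0,0,0,1, 0.018,0.005,-0.011,0,0,0,1]'
python3 -m inch '[0.01,0.004,-0.005,0,0,0,1, 0,0,0,0,0,0,1, 0,0,0,0,0,0,1]'
cat >> h.py <<'E'
def todo(env,X):
    from scipy.spatial.transform import Rotation as Ro
    s=env.state(); R=Ro.from_euler('xyz',s["tcp_rot"]).as_matrix()
    print("t",s["t"],"pos",s["eef_pos"].round(1),"rot",s["tcp_rot"].round(3),"F",s["ft_force"].round(1),"open",round(s["opening"],2),"tool shift mm",(R.T@(np.array(X)-s["eef_pos"])).round(1), "v",abs(s["qvel"]).max().round(3))
E
python3 - <<'E'
from cell import env
from h import *
todo(env,[457.6,294.7,50])
E
```

```text
t: 1.2
eef_pos: [447.1, 305.7, 115.7]
tcp_rot: [-1.571, 0.0, -0.27]
ft_force: [-0.1, 0.3, 0.6]
opening: 0.212
t: 1.5
eef_pos: [453.2, 301.3, 112.7]
tcp_rot: [-1.571, 0.0, -0.267]
ft_force: [0.2, 0.1, -0.1]
opening: 0.016
t 1.5 pos [453.2 301.3 112.7] rot [-1.571  0.    -0.267] F [ 0.2  0.1 -0.1] open 0.02 tool shift mm [ 6.  62.7 -5.2] v 0.015
```

```bash
python3 -m inch '[0.003,0.008,-0.0025,0,0,0,1, 0.003,0.016,-0.0027,0,0,0,1, 0,0.016,0,0,0,0,1, 0,0.014,0,0,0,0,1, 0,0.008,0,0,0,0,1, 0,0,0,0,0,0,1, 0,0,0,0,0,0,1]'
python3 - <<'E'
from cell import env
from h import *
todo(env,[457.6,294.7,34])
c=env.read_camera("wrist"); cv2.imwrite("pics/w1.png",c["pixels"])
c=env.read_camera("scene"); cv2.imwrite("pics/s2.png",cv2.resize(c["pixels"][180:320,340:520],None,fx=4,fy=4))
E
```

```text
t: 2.2
eef_pos: [458.0, 294.5, 50.9]
tcp_rot: [-1.571, -0.0, -0.267]
ft_force: [0.6, -0.0, 0.7]
opening: 0.008
t 2.2 pos [458.  294.5  50.9] rot [-1.571 -0.    -0.267] F [ 0.6 -0.   0.7] open 0.01 tool shift mm [-0.5 16.9  0.1] v 0.011
```

View pics/w1.png

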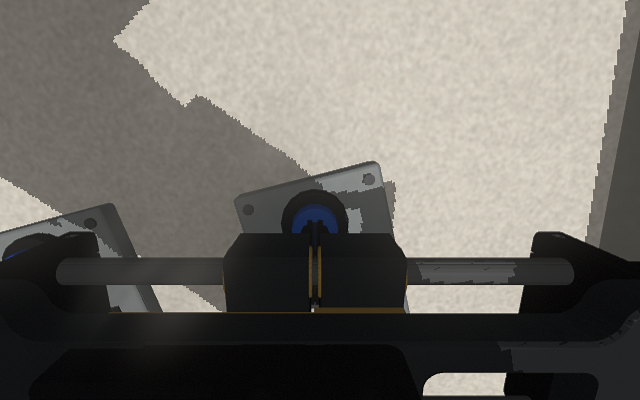

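View pics/s2.png

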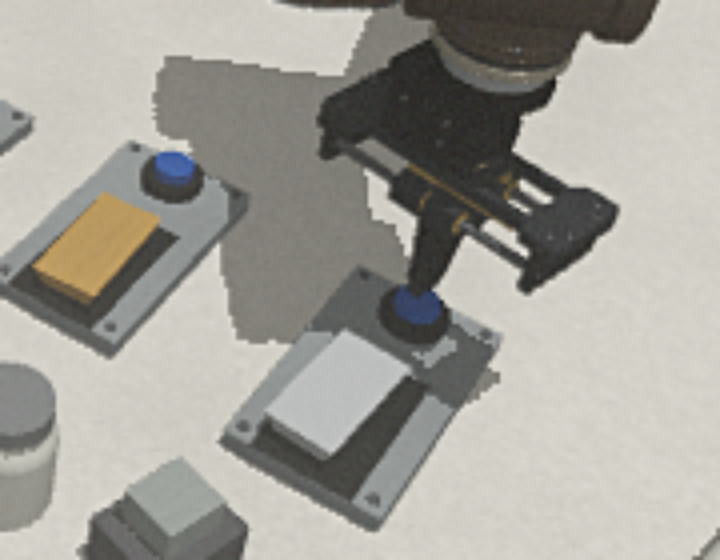

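The wrist view shows the closed fingertips at about (316,228), over the blue button. The scene crop shows them just above it, with the silver bar beyond. Now I press slowly, watching the force.

```bash
python3 -m inch '[0,0.004,0,0,0,0,1, 0,0.003,0,0,0,0,1, 0,0.002,0,0,0,0,1, 0,0.0015,0,0,0,0,1, 0,0.001,0,0,0,0,1, 0,0.001,0,0,0,0,1, 0,0.001,0,0,0,0,1, 0,0,0,0,0,0,1, 0,0,0,0,0,0,1]'
python3 -m inch '[0,0.001,0,0,0,0,1, 0,0.001,0,0,0,0,1, 0,0,0,0,0,0,1]'
```

```text
t: 3.2
eef_pos: [458.1, 294.1, 37.2]
tcp_rot: [-1.571, 0.0, -0.268]
ft_force: [-0.5, -1.0, 2.3]
opening: 0.007
t: 3.5
eef_pos: [458.1, 294.1, 35.1]
tcp_rot: [-1.571, 0.0, -0.268]
ft_force: [-0.1, -1.5, 3.6]
opening: -0.001
```

```bash
python3 -m inch '[0,0.0007,0,0,0,0,1, 0,0.0005,0,0,0,0,1, 0,0,0,0,0,0,1]'
python3 -m inch '[0,0.0005,0,0,0,0,1, 0,0,0,0,0,0,1, 0,0,0,0,0,0,1]'
```

```text
t: 3.8
eef_pos: [458.1, 294.1, 34.2]
tcp_rot: [-1.571, -0.0, -0.268]
ft_force: [-2.2, -3.0, 6.9]
opening: 0.0
t: 4.1
eef_pos: [458.1, 294.1, 34.1]
tcp_rot: [-1.57, -0.0, -0.268]
ft_force: [-4.1, -3.4, 13.9]
opening: 0.0
```

Bottomed out: travel has stopped at 34.1 mm (6 mm down) and the force has risen well past 4 N. I ease slightly, hold, and release.

```bash
python3 -m inch '[0,-0.0003,0,0,0,0,1, 0,0,0,0,0,0,1, 0,0,0,0,0,0,1, 0,0,0,0,0,0,1, 0,0,0,0,0,0,1]'
python3 -m inch '[0,-0.002,0,0,0,0,1, 0,-0.003,0,0,0,0,1, 0,-0.004,0,0,0,0,1, 0,-0.008,0,0,0,0,1, 0,-0.015,0,0,0,0,1, 0,-0.02,0,0,0,0,1, 0,-0.025,0,0,0,0,1, 0,-0.02,0,0,0,0,1, 0,-0.01,0,0,0,0,1, 0,0,0,0,0,0,1]'
python3 - <<'E'
from cell import env
from h import *
todo(env,[497.5,-290.3,140])
c=env.read_camera("scene"); cv2.imwrite("pics/s3.png",cv2.resize(c["pixels"][180:320,340:520],None,fx=4,fy=4))
for ce,s in blobs(c,(105,110,40),(130,255,255),25,200): print(ce,s[4],ray(c,ce,38).round(1))
E
```

```text
t: 4.6
eef_pos: [458.1, 294.1, 34.2]
tcp_rot: [-1.571, -0.0, -0.268]
ft_force: [-2.9, -3.3, 9.9]
opening: 0.004
t: 5.6
eef_pos: [458.6, 294.4, 142.0]
tcp_rot: [-1.569, -0.002, -0.268]
ft_force: [0.4, 0.1, -0.6]
opening: 0.003
t 5.6 pos [458.6 294.4 142. ] rot [-1.569 -0.002 -0.268] F [ 0.4  0.1 -0.6] open 0.0 tool shift mm [ 192.2    1.4 -553.5] v 0.033
[330.         200.92857143] 42 [458.2 -97.8  38. ]
[383.45454545 221.01818182] 55 [437.1  90.6  38. ]
[446.09090909 255.63636364] 33 [458.  300.1  38. ]
```

View pics/s3.png

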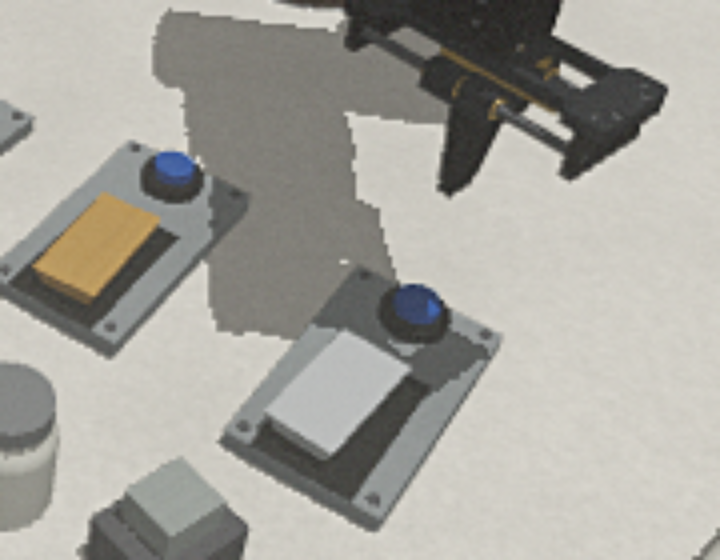

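The blue button (415,303 in the crop) is up again and the bar is undisturbed. I traverse high to above the green button.

```bash
python3 -m inch '[0.005,0,-0.015,0,0,0,1, 0.01,0,-0.03,0,0,0,1, 0.012,0,-0.035,0,0,0,1, 0.012,0,-0.035,0,0,0,1, 0.012,0,-0.035,0,0,0,1, 0.012,0,-0.035,0,0,0,1, 0.012,0,-0.035,0,0,0,1, 0.012,0,-0.035,0,0,0,1, 0.012,0,-0.035,0,0,0,1, 0.012,0,-0.035,0,0,0,1]'
python3 -m inch '[0.012,0,-0.035,0,0,0,1, 0.012,0,-0.035,0,0,0,1, 0.012,0,-0.035,0,0,0,1, 0.012,0,-0.035,0,0,0,1, 0.012,0,-0.035,0,0,0,1, 0.012,0,-0.035,0,0,0,1, 0.01,0,-0.025,0,0,0,1, 0.005,0,-0.01,0,0,0,1, 0,0,0,0,0,0,1, 0,0,0,0,0,0,1]'
python3 - <<'E'
from cell import env
from h import *
todo(env,[497.5,-290.3,85])
E
```

```text
t: 6.65
eef_pos: [478.1, -50.8, 139.7]
tcp_rot: [-1.571, 0.002, -0.268]
ft_force: [0.3, 0.2, -0.8]
opening: 0.007
t: 7.65
eef_pos: [497.6, -307.1, 140.0]
tcp_rot: [-1.57, 0.002, -0.268]
ft_force: [0.5, 1.1, 0.3]
opening: 0.006
t 7.65 pos [ 497.6 -307.1  140. ] rot [-1.57   0.002 -0.268] F [0.5 1.1 0.3] open 0.01 tool shift mm [-4.4 55.1 16.1] v 0.017
```

```bash
python3 -m inch '[-0.002,0.004,0.008,0,0,0,1, -0.0024,0.012,0.0081,0,0,0,1, 0,0.016,0,0,0,0,1, 0,0.014,0,0,0,0,1, 0,0.009,0,0,0,0,1, 0,0,0,0,0,0,1, 0,0,0,0,0,0,1]'
python3 - <<'E'
from cell import env
from h import *
todo(env,[497.5,-290.3,66])
c=env.read_camera("wrist"); cv2.imwrite("pics/w2.png",c["pixels"])
c=env.read_camera("top"); cv2.imwrite("pics/t4.png",cv2.resize(c["pixels"][110:250,330:470],None,fx=4,fy=4))
c=env.read_camera("scene"); cv2.imwrite("pics/s4.png",cv2.resize(c["pixels"][130:250,200:340],None,fx=4,fy=4))
E
```

```text
t: 8.35
eef_pos: [498.4, -290.8, 86.0]
tcp_rot: [-1.571, -0.0, -0.267]
ft_force: [0.1, 0.4, -0.4]
opening: 0.004
t 8.35 pos [ 498.4 -290.8   86. ] rot [-1.571 -0.    -0.267] F [ 0.1  0.4 -0.4] open 0.0 tool shift mm [-1.  20.   0.2] v 0.01
```

View pics/w2.png

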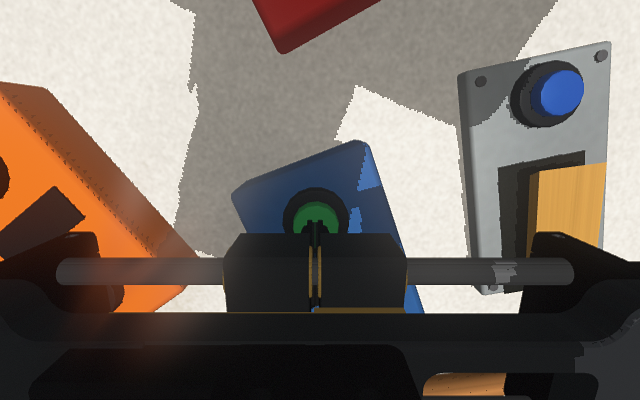

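View pics/s4.png

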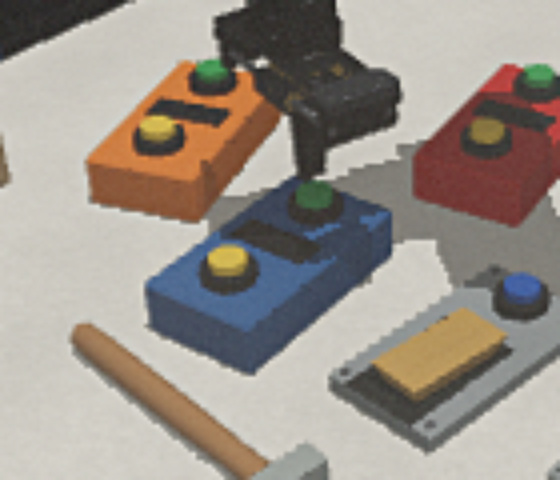

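The wrist view shows the fingertips at (316,228), over the blue box's green button (316,215). The yellow button is clear. Pressing slowly.

```bash
python3 -m inch '[0,0.005,0,0,0,0,1, 0,0.004,0,0,0,0,1, 0,0.003,0,0,0,0,1, 0,0.0015,0,0,0,0,1, 0,0.001,0,0,0,0,1, 0,0.001,0,0,0,0,1, 0,0.001,0,0,0,0,1, 0,0.001,0,0,0,0,1, 0,0,0,0,0,0,1]'
python3 -m inch '[0,0.001,0,0,0,0,1, 0,0.0007,0,0,0,0,1, 0,0,0,0,0,0,1]'
```

```text
t: 9.4
eef_pos: [498.1, -291.3, 68.2]
tcp_rot: [-1.571, 0.0, -0.268]
ft_force: [-1.5, 1.2, 4.2]
opening: 0.003
t: 9.7
eef_pos: [498.3, -291.3, 66.5]
tcp_rot: [-1.571, 0.0, -0.268]
ft_force: [-1.9, 0.5, 4.2]
opening: 0.006
```

```bash
python3 -m inch '[0,0.0006,0,0,0,0,1, 0,0.0003,0,0,0,0,1, 0,0,0,0,0,0,1]'
python3 -m inch '[0,0.0002,0,0,0,0,1, 0,0,0,0,0,0,1, 0,0,0,0,0,0,1]'
```

```text
t: 10.0
eef_pos: [498.3, -291.3, 66.2]
tcp_rot: [-1.571, -0.0, -0.268]
ft_force: [-4.6, 1.8, 10.2]
opening: 0.006
t: 10.3
eef_pos: [498.3, -291.3, 66.2]
tcp_rot: [-1.571, -0.0, -0.268]
ft_force: [-5.0, 2.3, 12.0]
opening: 0.005
```

Bottomed out at 66.2 mm (6 mm down, 12 N). I hold, then withdraw.

```bash
python3 -m inch '[0,0,0,0,0,0,1, 0,0,0,0,0,0,1, 0,0,0,0,0,0,1, 0,0,0,0,0,0,1]'
python3 -m inch '[0,-0.002,0,0,0,0,1, 0,-0.003,0,0,0,0,1, 0,-0.004,0,0,0,0,1, 0,-0.008,0,0,0,0,1, 0,-0.015,0,0,0,0,1, 0,-0.025,0,0,0,0,1, 0,-0.03,0,0,0,0,1, 0,-0.025,0,0,0,0,1, 0,-0.015,0,0,0,0,1, 0,-0.005,0,0,0,0,1]'
python3 -m inch '[0,0,0,0,0,0,1, 0,0,0,0,0,0,1, 0,0,0,0,0,0,1]'
python3 - <<'E'
from cell import env
from h import *
todo(env,[497.5,-290.3,66])
c=env.read_camera("scene"); cv2.imwrite("pics/s5.png",c["pixels"][100:340])
for nm,lo,hi,z in(("blue",(105,110,40),(130,255,255),38),("green",(50,110,40),(85,255,255),70),("yellow",(20,150,120),(32,255,255),70)):
  for ce,s in blobs(c,lo,hi,25,200): print(nm,ce.round(1),s[4],ray(c,ce,z).round(1))
E
```

```text
t: 10.7
eef_pos: [498.3, -291.3, 66.2]
tcp_rot: [-1.571, -0.0, -0.268]
ft_force: [-5.2, 2.1, 11.6]
opening: 0.003
t: 11.7
eef_pos: [498.8, -291.6, 199.5]
tcp_rot: [-1.572, -0.003, -0.268]
ft_force: [-0.5, 0.4, 0.3]
opening: 0.004
t: 12.0
eef_pos: [498.0, -291.1, 196.4]
tcp_rot: [-1.57, 0.001, -0.268]
ft_force: [-0.8, -0.7, 0.5]
opening: -0.0
t 12.0 pos [ 498.  -291.1  196.4] rot [-1.57e+00  1.00e-03 -2.68e-01] F [-0.8 -0.7  0.5] open -0.0 tool shift mm [ -0.5 130.4   0.5] v 0.003
blue [330.2 201.2] 44 [458.9 -96.6  38. ]
blue [383.1 220.6] 49 [436.   88.8  38. ]
blue [444.3 254.7] 70 [457.6 294.9  38. ]
yellow [239.1 161.3] 32 [ 508.7 -472.8   70. ]
yellow [256.4 193.7] 35 [ 611.3 -279.9   70. ]
```

View pics/s5.png

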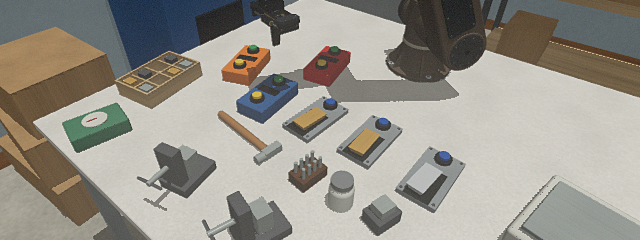

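The image shows the arm clear at (275,20), the green button up at (278,77), and all bars, tools and the jar where they were. Handing in.

```bash
python3 -c "
from cell import env
print(env.job_done())"
```

```text
the job is handed in; nothing more can be done
None
```

I pressed the blue button in front of the silver bar, then the green button on the blue control box. Each went all the way down, was held and was released. I then withdrew straight up and handed in at about 12 s.

- **Blue button:** travel stopped at TCP z = 34.1 mm, 6 mm down, with 14 N vertical force. I eased to about 10 N for the hold of about 0.5 s. A picture after release showed the button up again.
- **Green button:** travel stopped at TCP z = 66.2 mm, 6 mm down, and I held it at about 12 N for about 0.6 s.
- **Last checks:** the TCP was at z = 196 mm with no contact force beyond sensor noise. The three blue station buttons and the blue box's yellow one were within about 2 mm of their first positions. The bars, tools and jar looked undisturbed in the last picture, by eye only.
- **Did not confirm:** the colour mask did not pick up the green button in the last picture because it was in the arm's shadow, so I judged it up by eye and by the force returning to zero.

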